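# Put the draughtsmen away in the games box

## Robot

A 6-joint arm with a two-finger parallel gripper is mounted at the origin on a cart in front of the work surface, level with it; the furniture and walls round the work are solid. World frame = base frame: x ahead of the robot, y to its left, z up, the work surface at z = 0. Lengths are in m, angles in rad, forces in N, time in s.
With the tool pointing down it reaches from about 0.35 to 0.725 m from the base axis. Payload 4.3 kg.
Tool frame: the origin (TCP) lies between the finger pads; the fingertips stand 19 mm ahead of it and the grasp point (between the pads) is the TCP; z points along the fingers, y is the line along which they close (so a half turn about z gives the same grasp; the last joint's range is limited). The gripper opens to 85 mm and grips with 20 to 120 N. Pads are 22 mm wide; open, the fingers measure 114 mm over their backs; the gripper's body (76 mm by 85 mm) begins 54 mm behind the grasp point. The pads swing forward as they close: fully open they stand 13 mm farther back than shut.
Start: joints at [-1.343, 0.377, 0.081, 1.274, 0, 1.46], TCP at [0.191, -0.543, 0.25] pointing down, gripper open.
Joint ranges: [-2.72, 2.72], [-0.84, 1.66], [-1.02, 1.22], [-1.77, 2.12], [-1.37, 1.28], [-3.14, 3.14]. Speed limits (rad/s): [2.57, 2.57, 3.14, 3.14, 3.14, 3.14].

## Interface

Orientations are given as a 3x3 rotation matrix whose columns are the frame's x, y, z axes.
In Python, from rig import monitor, vision, robot gives the robot as it stands.
- The arm moves only by the tool jog_arm, never from a script. Its argument "plan" is a list of rows, each a list of 3 entries, a list of its own where there are three numbers: the turn, a rotation vector about the world's x, y, z in degrees, then the shift along the world's x, y, z in cm, then the gripper command: -1 is fully open, 1 is shut, values between are in proportion. A call has 1 to 20 rows; each row is the pose to reach, as a shift and turn from the pose commanded when the call began; what a row does not reach only later rows make up. A row lasts 1/8 s, in which the tool goes at most 62.5 mm and 10.7 degrees, less where a joint would pass 70% of its speed; a pose out of reach is approached as far as the arm can. A call with a gripper value outside its range is refused whole. The fingers move at their own pace and stop on an object; the grip force is fixed at half the most. Time passes only in rows, so rows that repeat a pose let the fingers close. It gives the time, the measured TCP pose, the force, the opening and the grip force at its end, in the units of the state.
- monitor.state(): the state, without advancing time (a new reading comes with each control period).
- vision.read_camera(name): name is "scene" or "top" or "wrist"; returns (picture, depth): 384x512x3 uint8, red, green, blue; 384x512 float32, m along the optical axis (not along the pixel's ray), 0 where there is no reading.
- vision.calibration(name): a dict with "fovy" (degrees; the focal length in pixels is half the picture's height over the tangent of half this angle, whatever the lens; pixels are square), "cx", "cy" (the principal point, pixels), "R" (3x3) and "t" (3): a world point X has camera coordinates R X + t. Camera axes: x right, y down, z forward; pixel columns grow to the right and rows downward; lengths in m; the calibration is good to about 2 mm. A picture is of the moment at which its call begins: read the wrist's pose just before it. calibration takes no time and is no camera call; for the wrist camera it gives the pose at the moment of the call.
- robot.job_done(): hands the job in; it is judged then, once.
The state is a dict: "time": time; "joint_pos": joint angles; "dq": joint speeds; "joint_efforts": joint torques, N m; "position": TCP position; "eef_rot": TCP orientation; "wrist_force": force on the tool from outside, world axes, zero at the start; "moment": the same for the moment, N m; "gripper_width": finger opening in m; "grasp_force": force on a finger pad.
Only numpy, scipy, OpenCV 4.12 (cv2) and the standard library are available. Lean on these libraries where they do the work, as an engineer would, in place of code of your own. Each camera call takes 0.05 s, during which the arm holds its last target. There are 200 camera calls.

## Task

The game is over: put away the four flat round draughtsmen, two white and two black. With the fingertips, sweep each one across the board and over its edge so that it drops into the open drawer of the games box, then push the drawer fully shut. Slide the men, do not pick them up or carry them, and leave the pumpkin that stands on the board, and the things standing round the box, where they are.

Things in the scene. Friction and masses are not known exactly. Their poses are not given: they have to be found in the camera images.
- draughts_box: Chequered wooden games box, 260 x 260 mm and 54 mm high, fixed on the table; its top is the playing board, flat, without any raised border. Origin on the table under its centre; z up. The one drawer is in the side that faces this body's -y.
- box_edge (a point): Middle of the top edge of the box above the drawer, at the height of the board (54 mm above the table). Men swept over this edge in the box's -y direction fall into the drawer. The usable edge is as long as the drawer is wide inside: 90 mm to either side of this point along the box's x.
- drawer (a joint): How far the drawer is out, in m: 0 fully shut, at most 0.08; it starts between 0.060 and 0.078. It comes out along the box's -y, slides with about 1 to 2 N of friction, and stays where it is left.
- drawer_front (a point): On the drawer, moving with it: middle of the outer face of its front, 24.5 mm above the table; axes parallel to the box's. The front is 197 mm wide, 12 mm thick, 6.5 to 42.5 mm above the table; shut, it stands 3 mm proud of the box's side. Push it along +y to shut the drawer. A brass knob, 14 mm across, sticks out 14 mm here along -y; the front is plain beside it.
- pumpkin_center (a point): Small orange pumpkin figurine, 34 mm across and 31 mm high, standing loose on the board; the point is on its axis, 13 mm above its foot. Must not be shifted.
- glue_center (a point): Glue stick standing on the table near the drawer's far corner, 28 mm across and 96 mm high; point half-way up. Bystander.
- pot_a_center (a point): Paint pot with white lid, 37 mm across and 41 mm high, on the table on the side of the box opposite the drawer; point half-way up. Bystander.
- pot_b_center (a point): A second paint pot of the same size, beside the first; point half-way up. Bystander.
- rubber_center (a point): Eraser, 23 x 50 x 12 mm, lying on the table beside the paint pots; point half-way up. Bystander.
- man0_center (a point): Draughtsman, white: a flat round disc, 26 mm across and 9 mm thick, lying flat and loose on the board at the start; point at its centre. All four are treated alike.
- man1_center (a point): Draughtsman, black: a flat round disc, 26 mm across and 9 mm thick, lying flat and loose on the board at the start; point at its centre. All four are treated alike.
- man2_center (a point): Draughtsman, white: a flat round disc, 26 mm across and 9 mm thick, lying flat and loose on the board at the start; point at its centre. All four are treated alike.
- man3_center (a point): Draughtsman, black: a flat round disc, 26 mm across and 9 mm thick, lying flat and loose on the board at the start; point at its centre. All four are treated alike.
- drawer_in (a point): On the drawer, moving with it: centre of its inner floor, 11 mm above the table; axes parallel to the box's. Inside it reaches 90 mm either way along x and 76 mm either way along y; walls up to 35 mm above the table. Only the part outside the box is open from above. The underside of the board is 44 mm above the table, so a man may lie or lean in the drawer and still pass.
Things that resemble listed ones, but are neither listed nor needed, are in the scene too. What is shaped like the part that bears man1_center but green is not meant.

How it is judged:
On the way, in this order (a step that is already met when the one before it is completed fails the run):
1. all four men lie in the drawer (x of man0_center in the frame of drawer_front between -0.095 and 0.095 m and y of man0_center in the frame of drawer_front between 0.008 and 0.168 m and z of man0_center in the frame of drawer_front between -0.0165 and 0.0115 m and x of man1_center in the frame of drawer_front between -0.095 and 0.095 m and y of man1_center in the frame of drawer_front between 0.008 and 0.168 m and z of man1_center in the frame of drawer_front between -0.0165 and 0.0115 m and x of man2_center in the frame of drawer_front between -0.095 and 0.095 m and y of man2_center in the frame of drawer_front between 0.008 and 0.168 m and z of man2_center in the frame of drawer_front between -0.0165 and 0.0115 m and x of man3_center in the frame of drawer_front between -0.095 and 0.095 m and y of man3_center in the frame of drawer_front between 0.008 and 0.168 m and z of man3_center in the frame of drawer_front between -0.0165 and 0.0115 m), for 0.2 s.
2. the drawer is shut (value of joint drawer below 0.005 m), for 0.2 s.
At the end, for the whole second after the job is handed in: All four men lie at rest inside the drawer, below the underside of the board; the drawer is out by less than 5 mm; the pumpkin stands upright on the board within 15 mm of where it was (all of step 1 and value of joint drawer below 0.005 m and distance of pumpkin_center from where it was at the start of the episode below 0.015 m and angle between pumpkin_center's own z axis and vertical below 0.3 rad and linear speed of each of man0, man1, man2, man3 below 0.05 m/s); the robot touches nothing.
It fails at once if a man is lifted more than 25 mm off the board (height (world z) of any of man0_center, man1_center, man2_center, man3_center above 0.084 m).
It fails at once if the pumpkin is shifted by more than 15 mm (distance of pumpkin_center from where it was at the start of the episode above 0.015 m).
It fails at once if a thing standing round the box is shifted by more than 15 mm (distance of any of glue_center, pot_a_center, pot_b_center, rubber_center from where it was at the start of the episode above 0.015 m).
It also fails if it takes over 61 s, if anything falls off the work surface, if the arm or the gripper's body presses on something with over 40 N, if the wrist force passes 120 N, or if a joint passes its speed limit or range.

## Working session

There is one attempt and no reset: what is moved stays moved. The work goes in short steps, Python scripts to look and compute and a tool call to move; the robot and the scene stay as the last step left them, time stands still between calls to the robot, and variables do not carry over. Pictures are saved under pics/ and viewed, at most 10 in all, crops included, and the job is handed in when it is done.

Besides the shell and the picture viewer there is one more tool, called after "Emit:" in YAML: its name, and indented under it one key for each argument. jog_arm: Moves the arm, as the interface text tells. Its arguments: {"type":"object","properties":{"plan":{"type":"array","items":{"type":"array"}}},"required":["plan"]}

```bash
mkdir -p pics; cat > h.py <<'E'
import numpy as np, cv2
from rig import monitor, vision, robot
def cam(n):
    c=vision.calibration(n); p,d=vision.read_camera(n)
    return p,d,c
def K(c,p):
    return p.shape[0]/2/np.tan(np.radians(c["fovy"])/2)
def plane(c,f,u,v,z):
    R=np.array(c["R"]);t=np.array(c["t"])
    o=-R.T@t; r=R.T@np.array([(u-c["cx"])/f,(v-c["cy"])/f,1.])
    return o+r*(z-o[2])/r[2]
def cloud(c,f,d):
    R=np.array(c["R"]);t=np.array(c["t"])
    v,u=np.mgrid[:d.shape[0],:d.shape[1]]
    P=np.stack([(u-c["cx"])/f*d,(v-c["cy"])/f*d,d],-1)
    return (P-t)@R
def save(n,p): cv2.imwrite(f"pics/{n}.png",p[:,:,::-1])
E
python3 - <<'E'
from h import *
for n in("scene","top"):
    p,d,c=cam(n); save(n+"0",p); np.savez(n+"0.npz",p=p,d=d)
    print(n,c,(d>0).mean())
    import pickle; pickle.dump(c,open(n+"0.pkl","wb"))
print(monitor.state())
E
```

```text
scene {'fovy': 51.826191515026906, 'cx': 253.02901212992722, 'cy': 195.96604321379752, 'R': array([[-0.61372325, -0.78952006,  0.0013605 ],
       [-0.39746924,  0.30747778, -0.86456672],
       [ 0.68217445, -0.53114545, -0.5025162 ]]), 't': array([0.37399754, 0.26429402, 0.5505888 ])} 0.8913319905598959
top {'fovy': 57.47720370009272, 'cx': 255.6109622600857, 'cy': 196.24714462695954, 'R': array([[-0.01927069, -0.99981239,  0.00195452],
       [-0.98535145,  0.01866058, -0.16951194],
       [ 0.16944367, -0.0051925 , -0.98552619]]), 't': array([0.07517775, 0.53603992, 0.83604928])} 0.9958699544270834
{'time': 0.1, 'joint_pos': array([-1.34332100e+00,  3.77992221e-01,  7.97435049e-02,  1.27443194e+00,
       -6.87104381e-06,  1.46049471e+00]), 'dq': array([-0.00111632, -0.00063833,  0.00265017,  0.00181771, -0.00102974,
       -0.00144426]), 'joint_efforts': array([ 6.11747146e-04, -4.64691997e+01,  2.70582998e+01,  1.20308853e-02,
       -1.23696414e-04, -2.59392507e-06]), 'position': array([ 0.19042177, -0.54194328,  0.24944684]), 'eef_rot': array([[ 9.43493740e-01,  3.31390066e-01, -4.31645165e-04],
       [ 3.31390287e-01, -9.43491978e-01,  1.83423647e-03],
       [ 2.00593994e-04, -1.87363364e-03, -9.99998225e-01]]), 'wrist_force': array([-0.51436941, -0.12969412, -0.31695787]), 'moment': array([ 0.03999334, -0.04912745,  0.01795846]), 'grasp_force': 0.0, 'gripper_width': 0.08545634919995491}
```

View pics/top0.png

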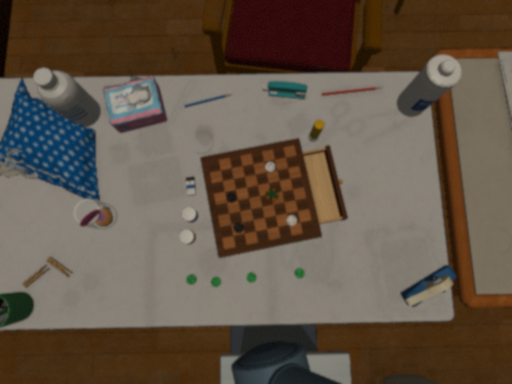

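View pics/scene0.png

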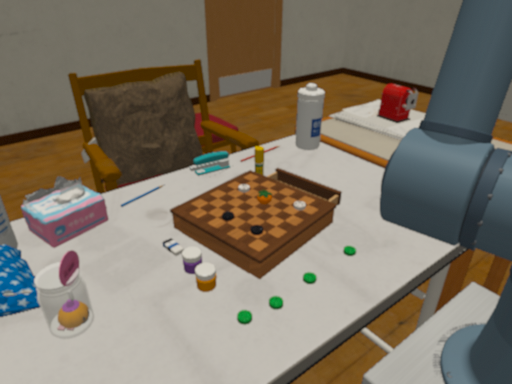

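The top view shows the board centred near (262,197) and the open drawer at (325,186). White men are at (270,167) and (292,220), black men at (232,197) and (239,227), and the pumpkin at (272,194).
The possible mix-ups are the green discs on the table at (191,279), (216,281), (251,277) and (299,273), and the white pot lids at (190,214) and (187,237). None of these are meant; only the white and black discs on the board are.

```bash
python3 - <<'E'
from h import *
import pickle
z=np.load("top0.npz");p,d=z["p"],z["d"];c=pickle.load(open("top0.pkl","rb"));f=K(c,p)
P=cloud(c,f,d)
roi=np.zeros(d.shape,bool);roi[100:290,180:370]=1
m=(roi&(abs(P[...,2]-0.054)<0.008)).astype(np.uint8)
m=cv2.morphologyEx(m,cv2.MORPH_OPEN,np.ones((5,5)))
m=cv2.morphologyEx(m,cv2.MORPH_CLOSE,np.ones((9,9)))
cs,_=cv2.findContours(m,0,2);k=max(cs,key=cv2.contourArea).reshape(-1,2)
W=np.array([plane(c,f,u,v,.054)[:2] for u,v in k])
r=cv2.minAreaRect((W*1000).astype(np.float32));print("board",r)
print("board z med",np.median(P[m>0][:,2]))
hsv=cv2.cvtColor(p,cv2.COLOR_RGB2HSV)
def blobs(mask,zz,name,box):
    x0,y0,x1,y1=box;mm=np.zeros_like(mask);mm[y0:y1,x0:x1]=mask[y0:y1,x0:x1]
    n,l,s,ce=cv2.connectedComponentsWithStats(mm.astype(np.uint8))
    for i in range(1,n):
        if s[i,4]>12: print(name,ce[i].round(1),s[i,4],plane(c,f,*ce[i],zz).round(4), "z",np.percentile(P[l==i][:,2],[10,50,90]).round(3))
B=(205,140,320,255)
white=(hsv[...,1]<60)&(hsv[...,2]>130);black=hsv[...,2]<38
green=(hsv[...,0]>40)&(hsv[...,0]<90)&(hsv[...,1]>80)
blobs(white,.063,"white",(210,150,310,240));blobs(black,.063,"black",(210,150,310,245));blobs(green,.083,"pumpk",B)
org=(hsv[...,0]>15)&(hsv[...,0]<35)&(hsv[...,1]>140)
blobs(org,.08,"glue",(305,110,335,145))
blobs(P[...,2]>.03,.096,"glue z",(305,110,335,145))
# drawer points: heights
mm=np.zeros(d.shape,bool);mm[140:230,300:352]=1
Q=P[mm&(P[...,2]>.028)&(P[...,2]<.046)]
print("drawer rim",Q[:,:2].min(0),Q[:,:2].max(0),len(Q))
rr=cv2.minAreaRect((Q[:,:2]*1000).astype(np.float32));print(rr,cv2.boxPoints(rr))
crop=cv2.resize(p[130:260,190:360],None,fx=4.5,fy=4.5,interpolation=cv2.INTER_CUBIC);save("crop0",crop)
E
```

```text
board ((536.3597412109375, 55.16283416748047), (258.7761535644531, 258.5969543457031), 10.361742973327637)
board z med 0.053183607874922274
white [214.8 150.5] 13 [0.6536 0.1658 0.063 ] z [-0.002 -0.001  0.   ]
white [269.4 166.5] 58 [0.6093 0.029  0.063 ] z [0.06  0.062 0.064]
white [291.1 219.9] 65 [ 0.4741 -0.0205  0.063 ] z [0.061 0.062 0.064]
white [210.9 235.1] 27 [0.441 0.175 0.063] z [-0.002 -0.     0.001]
black [231.3 196.6] 56 [0.5347 0.125  0.063 ] z [0.06  0.062 0.064]
black [238.2 226.7] 52 [0.46   0.1087 0.063 ] z [0.061 0.062 0.064]
pumpk [272.  193.5] 42 [0.5369 0.0254 0.083 ] z [0.075 0.078 0.08 ]
glue [317.  128.1] 136 [ 0.7016 -0.0918  0.08  ] z [0.047 0.093 0.096]
glue z [316.8 128.3] 173 [ 0.695  -0.0882  0.096 ] z [0.046 0.09  0.096]
drawer rim [ 0.46750788 -0.16425989] [ 0.66990673 -0.06085717] 562
((568.591552734375, -117.84867858886719), (196.1783447265625, 83.27420043945312), 10.074257850646973) [[ 464.7314    -94.011734]
 [ 479.29807  -176.002   ]
 [ 672.45166  -141.68562 ]
 [ 657.885     -59.69536 ]]
```

View pics/crop0.png

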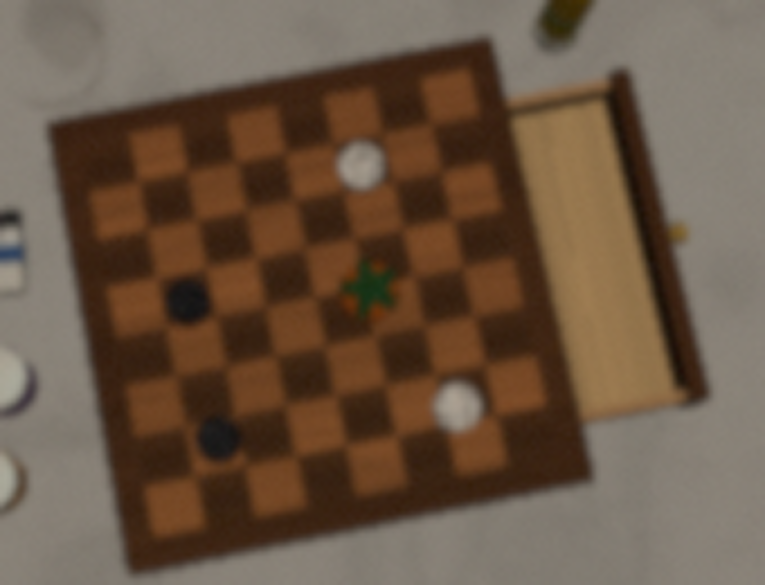

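The crop confirms two white and two black flat discs on the board, the pumpkin in the middle at about (370,290) in the crop, and the drawer open to the right. The box centre is about (0.536,0.055), yaw about 10.2°. In box coordinates (mm) the men are at (67,-38), (-75,-63), (11,69) and (-66,66), and the pumpkin is at (-5,-29).
I'll push with slightly parted fingertips that form a notch, tool x along box y, which is a turn of +81°.

Emit:
jog_arm:
  plan:
    - [[0,0,10],[5,6,0],0.62]
    - [[0,0,20],[9,10,0],0.62]
    - [[0,0,30],[12,15,0],0.62]
    - [[0,0,40],[16,20,0],0.62]
    - [[0,0,50],[19,26,0],0.62]
    - [[0,0,60],[23,31,0],0.62]
    - [[0,0,70],[27,37,0],0.62]
    - [[0,0,81],[30,42,0],0.62]
    - [[0,0,81],[34,48,-4],0.62]
    - [[0,0,81],[37.5,54,-8],0.62]
    - [[0,0,81],[41.15,58,-12],0.62]
    - [[0,0,81],[41.15,60.65,-14],0.62]
    - [[0,0,81],[41.15,60.65,-14],0.62]
    - [[0,0,81],[41.15,60.65,-14],0.62]
    - [[0,0,81],[41.15,60.65,-14],0.62]

```text
time: 1.98
position: [0.6023, 0.0628, 0.1113]
eef_rot: [[-0.179, 0.984, 0.001], [0.984, 0.179, -0.001], [-0.001, 0.001, -1.0]]
wrist_force: [0.5, -0.3, 0.5]
gripper_width: 0.0159
grasp_force: 0.0
```

```bash
cat >> h.py <<'E'
C=np.array([.536,.055]);a=np.radians(10.2);U=np.array([np.cos(a),np.sin(a)]);Wy=np.array([-np.sin(a),np.cos(a)])
def box(p): q=np.asarray(p)[:2]-C; return np.round([q@U,q@Wy],4)
E
python3 - <<'E'
from h import *
p,d,c=cam("wrist");f=K(c,p);save("w1",p)
P=cloud(c,f,d);hsv=cv2.cvtColor(p,cv2.COLOR_RGB2HSV)
o=-np.array(c["R"]).T@c["t"];print("cam",o,f)
for name,m in(("white",(hsv[...,1]<70)&(hsv[...,2]>110)),("black",hsv[...,2]<35),("green",(hsv[...,0]>40)&(hsv[...,0]<85)&(hsv[...,1]>80))):
    n,l,s,ce=cv2.connectedComponentsWithStats(cv2.morphologyEx(m.astype(np.uint8),cv2.MORPH_OPEN,np.ones((3,3))))
    for i in range(1,n):
        if s[i,4]>80:
            w=plane(c,f,*ce[i],.063 if name!="green" else .083);print(name,ce[i].round(),s[i],w.round(4),box(w),np.median(P[l==i][:,2]).round(3))
v=P[(d>0)]
print("board z",np.median(v[(abs(v[:,2]-.054)<.006)][:,2]))
E
```

```text
cam [0.5894178  0.13079602 0.2351643 ] 305.6419804973316
white [442. 156.] [  357     0   155   334 43514] [0.6966 0.1201 0.063 ] [0.1696 0.0356] 0.0
white [262. 273.] [ 244  253   35   40 1136] [0.6096 0.0281 0.063 ] [ 0.0677 -0.0395] 0.063
white [ 50. 304.] [  28  285   46   39 1335] [ 0.4775 -0.0194  0.063 ] [-0.0708 -0.0629] 0.063
white [383. 327.] [372 315  23  25 285] [0.6971 0.0025 0.063 ] [ 0.1493 -0.0802] 0.0
black [256. 358.] [  131   299   258    85 10111] [ 0.618  -0.0382  0.063 ] [ 0.0642 -0.1063] 0.181
black [142. 347.] [127 329  38  38 743] [ 0.5391 -0.043   0.063 ] [-0.0143 -0.097 ] 0.153
black [375. 350.] [355 338  36  28 463] [ 0.6976 -0.017   0.063 ] [ 0.1462 -0.0995] 0.154
black [ 12. 377.] [  0 369  30  15 329] [ 0.4502 -0.0854  0.063 ] [-0.1093 -0.123 ] 0.182
black [501. 376.] [487 369  25  15 278] [ 0.7921 -0.0223  0.063 ] [ 0.2383 -0.1214] 0.182
green [139. 266.] [118 247  52  40 855] [0.5394 0.0322 0.083 ] [-0.0007 -0.0231] 0.079
board z 0.05458040594155929
```

View pics/w1.png

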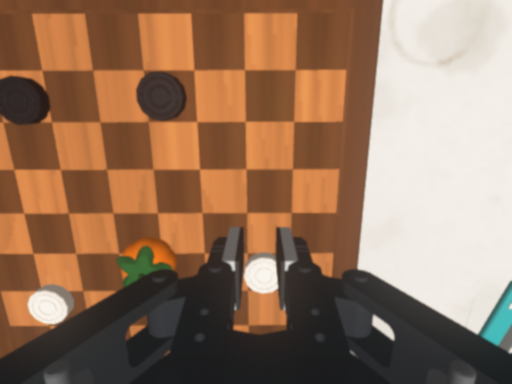

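The wrist view shows the white man ahead of the notch at (262,273), the pumpkin at (147,262), the second white man at (50,304), and the black men at (161,96) and (22,100). These agree with the top-view positions to within a few mm.

Emit:
jog_arm:
  plan:
    - [[0,0,0],[0,0,-1.5],0.62]
    - [[0,0,0],[0,0,-3],0.62]
    - [[0,0,0],[0,0,-3.5],0.62]
    - [[0,0,0],[0,0,-3.5],0.62]
    - [[0,0,0],[0,0,-3.5],0.62]

```text
time: 2.65
position: [0.6022, 0.064, 0.0755]
eef_rot: [[-0.18, 0.984, 0.0], [0.984, 0.18, 0.0], [-0.0, 0.0, -1.0]]
wrist_force: [0.3, 0.6, 0.3]
gripper_width: 0.0163
grasp_force: 0.0
```

Emit:
jog_arm:
  plan:
    - [[0,0,0],[0.18,-1,0],0.62]
    - [[0,0,0],[0.36,-2,0],0.62]
    - [[0,0,0],[0.54,-3,0],0.62]
    - [[0,0,0],[0.72,-4,0],0.62]
    - [[0,0,0],[0.9,-5,0],0.62]
    - [[0,0,0],[1.08,-6,0],0.62]
    - [[0,0,0],[1.26,-7,0],0.62]
    - [[0,0,0],[1.44,-8,0],0.62]
    - [[0,0,0],[1.62,-9,0],0.62]
    - [[0,0,0],[1.8,-10,0],0.62]
    - [[0,0,0],[1.94,-10.8,0],0.62]
    - [[0,0,0],[2.09,-11.6,0],0.62]
    - [[0,0,0],[2.25,-12.5,0],0.62]
    - [[0,0,0],[2.25,-12.5,0],0.62]
    - [[0,0,0],[2.25,-12.5,4],0.62]
    - [[0,0,0],[2.25,-12.5,7],0.62]
    - [[0,0,0],[2.25,-12.5,7],0.62]

```text
time: 4.78
position: [0.6267, -0.0612, 0.1483]
eef_rot: [[-0.18, 0.984, 0.006], [0.984, 0.18, -0.001], [-0.002, 0.006, -1.0]]
wrist_force: [0.1, 0.2, 0.1]
gripper_width: 0.0163
grasp_force: 0.0
```

```bash
cat > see.py <<'E'
from h import *
import sys
def look(n,zs=.063,v=110):
    p,d,c=cam(n);f=K(c,p);P=cloud(c,f,d);hsv=cv2.cvtColor(p,cv2.COLOR_RGB2HSV)
    for name,m in(("white",(hsv[...,1]<70)&(hsv[...,2]>v)),("black",hsv[...,2]<40),("green",(hsv[...,0]>40)&(hsv[...,0]<85)&(hsv[...,1]>80))):
        k,l,s,ce=cv2.connectedComponentsWithStats(m.astype(np.uint8))
        for i in range(1,k):
            z=np.median(P[l==i][:,2]); A=s[i,4]*(np.median(d[l==i])/f)**2*1e6
            if 80<A<900 and .005<z<.1:
                w=plane(c,f,*ce[i],z);b=box(w)
                if abs(b[0])<.14 and -.25<b[1]<.15: print(n,name,ce[i].round(),"mm2",A.round(),"z",z.round(3),b)
    return p
if __name__=="__main__":
    tag=sys.argv[1]
    for n in("top","wrist"): save(tag+n,look(n))
    s=monitor.state();print(s["time"],s["position"],box(s["position"]))
E
python3 see.py a
```

```text
top white [309. 164.] mm2 243.0 z 0.019 [ 0.0648 -0.1456]
top white [291. 220.] mm2 525.0 z 0.062 [-0.0739 -0.0641]
top black [231. 197.] mm2 274.0 z 0.062 [0.0113 0.0692]
top black [239. 227.] mm2 189.0 z 0.062 [-0.0665  0.0657]
top green [272. 194.] mm2 247.0 z 0.078 [-0.0036 -0.0298]
wrist white [ 48. 108.] mm2 624.0 z 0.063 [-0.0713 -0.0652]
wrist white [258. 213.] mm2 505.0 z 0.02 [ 0.0664 -0.1535]
wrist green [141.  48.] mm2 521.0 z 0.079 [-0.0013 -0.0314]
4.875 [ 0.62445028 -0.0608223   0.14493153] [ 0.0665 -0.1297]
```

Emit:
jog_arm:
  plan:
    - [[0,0,0],[-5,2.4,0],0.62]
    - [[0,0,0],[-10,4.8,0],0.62]
    - [[0,0,0],[-15.5,7.35,0],0.62]
    - [[0,0,0],[-15.5,7.35,0],0.62]
    - [[0,0,0],[-15.5,7.35,-4],0.62]
    - [[0,0,0],[-15.5,7.35,-7],0.62]
    - [[0,0,0],[-15.5,7.35,-7],0.62]
    - [[0,0,0],[-15.32,6.35,-7],0.62]
    - [[0,0,0],[-15.14,5.35,-7],0.62]
    - [[0,0,0],[-14.96,4.35,-7],0.62]
    - [[0,0,0],[-14.78,3.35,-7],0.62]
    - [[0,0,0],[-14.6,2.35,-7],0.62]
    - [[0,0,0],[-14.42,1.35,-7],0.62]
    - [[0,0,0],[-14.24,0.35,-7],0.62]
    - [[0,0,0],[-14.06,-0.65,-7],0.62]
    - [[0,0,0],[-13.9,-1.5,-7],0.62]
    - [[0,0,0],[-13.75,-2.45,-7],0.62]
    - [[0,0,0],[-13.75,-2.45,-7],0.62]
    - [[0,0,0],[-13.75,-2.45,-3],0.62]
    - [[0,0,0],[-13.75,-2.45,0],0.62]

```text
time: 7.38
position: [0.4869, -0.0853, 0.1463]
eef_rot: [[-0.18, 0.984, -0.0], [0.984, 0.18, 0.0], [0.0, -0.0, -1.0]]
wrist_force: [0.6, -0.4, 0.8]
gripper_width: 0.0163
grasp_force: 0.0
```

```bash
python3 see.py b
```

```text
top white [311. 163.] mm2 488.0 z 0.019 [ 0.0655 -0.1513]
top black [231. 197.] mm2 299.0 z 0.062 [0.0113 0.069 ]
top black [238. 227.] mm2 249.0 z 0.062 [-0.0658  0.0659]
top green [272. 193.] mm2 253.0 z 0.078 [-0.0034 -0.0297]
wrist white [257. 211.] mm2 501.0 z 0.02 [-0.0731 -0.1537]
wrist white [413. 210.] mm2 536.0 z 0.02 [ 0.065 -0.153]
wrist green [374.  49.] mm2 512.0 z 0.079 [-0.0038 -0.0313]
7.475 [ 0.48946108 -0.08598967  0.14861762] [-0.0708 -0.1305]
```

Emit:
jog_arm:
  plan:
    - [[0,0,0],[-0.8,5.5,0],0.62]
    - [[0,0,0],[-1.6,11,0],0.62]
    - [[0,0,0],[-2.5,17,0],0.62]
    - [[0,0,0],[-3.43,22.87,0],0.62]
    - [[0,0,0],[-3.43,22.87,0],0.62]
    - [[0,0,0],[-3.43,22.87,-4],0.62]
    - [[0,0,0],[-3.43,22.87,-7],0.62]
    - [[0,0,0],[-3.43,22.87,-7],0.62]
    - [[0,0,0],[-3.12,21.75,-7],0.62]
    - [[0,0,0],[-2.81,20.63,-7],0.62]
    - [[0,0,0],[-2.51,19.52,-7],0.62]
    - [[0,0,0],[-2.2,18.4,-7],0.62]
    - [[0,0,0],[-1.89,17.28,-7],0.62]
    - [[0,0,0],[-1.58,16.16,-7],0.62]
    - [[0,0,0],[-1.27,15.04,-7],0.62]
    - [[0,0,0],[-0.97,13.93,-7],0.62]
    - [[0,0,0],[-0.66,12.81,-7],0.62]
    - [[0,0,0],[-0.35,11.69,-7],0.62]
    - [[0,0,0],[-0.04,10.57,-7],0.62]
    - [[0,0,0],[-0.04,10.57,-7],0.62]

```text
time: 9.98
position: [0.4871, 0.0194, 0.0754]
eef_rot: [[-0.178, 0.984, 0.0], [0.984, 0.178, 0.0], [-0.0, 0.0, -1.0]]
wrist_force: [-0.2, 0.8, 0.5]
gripper_width: 0.0162
grasp_force: 0.0
```

```bash
python3 see.py c
```

```text
top black [231. 196.] mm2 330.0 z 0.062 [0.0115 0.0692]
wrist green [379. 263.] mm2 279.0 z 0.078 [-0.0025 -0.0249]
10.075 [0.48660321 0.02016498 0.07529384] [-0.0548 -0.0255]
```

Emit:
jog_arm:
  plan:
    - [[0,0,0],[0.28,-1.01,0],0.62]
    - [[0,0,0],[0.56,-2.02,0],0.62]
    - [[0,0,0],[0.84,-3.03,0],0.62]
    - [[0,0,0],[1.12,-4.04,0],0.62]
    - [[0,0,0],[1.41,-5.05,0],0.62]
    - [[0,0,0],[1.69,-6.07,0],0.62]
    - [[0,0,0],[1.97,-7.08,0],0.62]
    - [[0,0,0],[2.25,-8.09,0],0.62]
    - [[0,0,0],[2.5,-9.1,0],0.62]
    - [[0,0,0],[2.81,-10.1,0],0.62]
    - [[0,0,0],[2.81,-10.1,0],0.62]
    - [[0,0,0],[2.81,-10.1,4],0.62]
    - [[0,0,0],[2.81,-10.1,7],0.62]
    - [[0,0,0],[2.81,-10.1,7],0.62]

```text
time: 11.82
position: [0.5167, -0.0811, 0.1478]
eef_rot: [[-0.18, 0.984, 0.005], [0.984, 0.18, -0.001], [-0.002, 0.005, -1.0]]
wrist_force: [0.3, -0.2, -0.3]
gripper_width: 0.0165
grasp_force: 0.0
```

```bash
python3 see.py d
```

```text
top white [311. 164.] mm2 501.0 z 0.019 [ 0.065  -0.1515]
top white [322. 216.] mm2 284.0 z 0.019 [-0.0757 -0.1479]
top black [231. 197.] mm2 287.0 z 0.062 [0.0114 0.069 ]
top green [272. 193.] mm2 248.0 z 0.078 [-0.0034 -0.0297]
wrist white [227. 214.] mm2 537.0 z 0.02 [-0.0729 -0.1544]
wrist white [385. 213.] mm2 536.0 z 0.02 [ 0.0654 -0.1532]
wrist green [331.  49.] mm2 513.0 z 0.079 [-0.0033 -0.0314]
11.925 [ 0.51463855 -0.08060805  0.14506606] [-0.045  -0.1297]
```

View pics/dwrist.png

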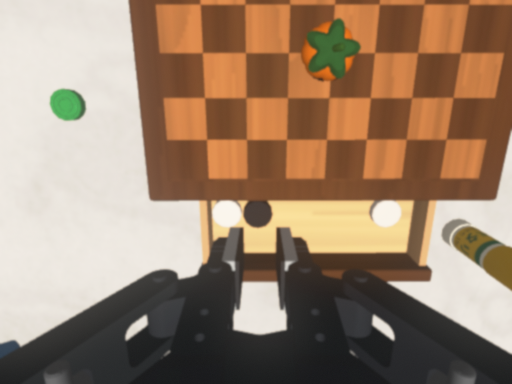

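Three men are in the drawer: white at (227,213), black at (258,213) and white at (386,213). The pumpkin has not moved. The last black man goes round the pumpkin.

Emit:
jog_arm:
  plan:
    - [[0,0,0],[0.35,6,0],0.62]
    - [[0,0,0],[0.7,12,0],0.62]
    - [[0,0,0],[1.05,18,0],0.62]
    - [[0,0,0],[1.36,24.02,0],0.62]
    - [[0,0,0],[1.36,24.02,0],0.62]
    - [[0,0,0],[1.36,24.02,-4],0.62]
    - [[0,0,0],[1.36,24.02,-7],0.62]
    - [[0,0,0],[1.36,24.02,-7],0.62]
    - [[0,0,0],[1.5,23.3,-7],0.62]
    - [[0,0,0],[1.61,22.64,-7],0.62]
    - [[0,0,0],[2.15,21.72,-7],0.62]
    - [[0,0,0],[2.69,20.8,-7],0.62]
    - [[0,0,0],[3.22,19.88,-7],0.62]
    - [[0,0,0],[3.76,18.96,-7],0.62]
    - [[0,0,0],[4.3,18.05,-7],0.62]
    - [[0,0,0],[4.84,17.13,-7],0.62]
    - [[0,0,0],[5.38,16.21,-7],0.62]
    - [[0,0,0],[5.91,15.29,-7],0.62]
    - [[0,0,0],[6.45,14.37,-7],0.62]
    - [[0,0,0],[6.45,14.37,-7],0.62]

```text
time: 14.42
position: [0.5799, 0.0621, 0.0754]
eef_rot: [[-0.179, 0.984, 0.001], [0.984, 0.179, -0.0], [-0.0, 0.001, -1.0]]
wrist_force: [-0.1, -0.4, 0.2]
gripper_width: 0.016
grasp_force: 0.0
```

```bash
python3 see.py e
```

```text
top white [311. 163.] mm2 487.0 z 0.019 [ 0.0653 -0.1513]
top white [323. 215.] mm2 503.0 z 0.019 [-0.0734 -0.152 ]
top black [328. 160.] mm2 81.0 z 0.035 [ 0.0604 -0.1935]
top black [321. 205.] mm2 200.0 z 0.019 [-0.0469 -0.152 ]
14.525 [0.57917801 0.06285596 0.0752563 ] [0.0439 0.0001]
```

View pics/ewrist.png

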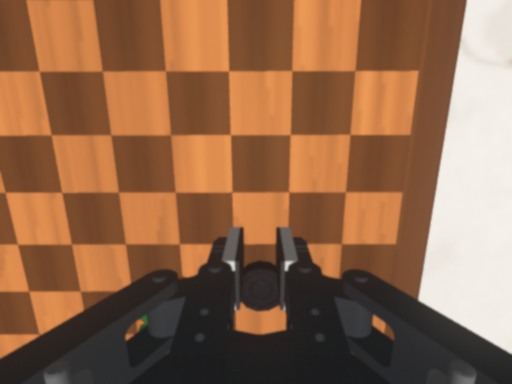

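The black man sits centred in the notch at (260,283). I'll push straight past the pumpkin, then ease toward the middle of the drawer.

Emit:
jog_arm:
  plan:
    - [[0,0,0],[0.18,-1,0],0.62]
    - [[0,0,0],[0.36,-2,0],0.62]
    - [[0,0,0],[0.54,-3,0],0.62]
    - [[0,0,0],[0.72,-4,0],0.62]
    - [[0,0,0],[0.9,-5,0],0.62]
    - [[0,0,0],[1.1,-6.1,0],0.62]
    - [[0,0,0],[1.02,-7.1,0],0.62]
    - [[0,0,0],[0.94,-8.1,0],0.62]
    - [[0,0,0],[0.86,-9.1,0],0.62]
    - [[0,0,0],[0.78,-10.1,0],0.62]
    - [[0,0,0],[0.7,-11.1,0],0.62]
    - [[0,0,0],[0.6,-12.1,0],0.62]
    - [[0,0,0],[0.53,-13.1,0],0.62]
    - [[0,0,0],[0.53,-13.1,0],0.62]
    - [[0,0,0],[0.53,-13.1,4],0.62]
    - [[0,0,0],[0.53,-13.1,7],0.62]
    - [[0,0,0],[0.53,-13.1,7],0.62]

```text
time: 16.65
position: [0.5868, -0.0683, 0.1482]
eef_rot: [[-0.18, 0.984, 0.006], [0.984, 0.18, -0.001], [-0.002, 0.006, -1.0]]
wrist_force: [-0.3, -0.1, -0.6]
gripper_width: 0.0163
grasp_force: 0.0
```

```bash
python3 see.py f; python3 - <<'E'
from h import *
for n in("top","wrist"):
    p,d,c=cam(n);f=K(c,p);P=cloud(c,f,d);b=(P[...,:2]-C)
    bx=b@U;by=b@Wy;z=P[...,2]
    for lo,hi in((-.09,-.03),(.03,.09)):
        m=(d>0)&(bx>lo)&(bx<hi)&(by<-.14)&(by>-.25)&(z>.036)&(z<.048)
        if m.sum(): print(n,lo,m.sum(),np.percentile(by[m],[5,50,95]).round(4))
E
```

```text
top green [272. 193.] mm2 254.0 z 0.078 [-0.0033 -0.0297]
wrist white [145. 213.] mm2 543.0 z 0.02 [-0.0723 -0.1538]
wrist white [304. 213.] mm2 516.0 z 0.02 [ 0.0661 -0.1535]
wrist green [210.  48.] mm2 519.0 z 0.079 [-0.0021 -0.0313]
16.75 [ 0.58454989 -0.06789577  0.14506998] [ 0.026  -0.1296]
wrist -0.09 576 [-0.2043 -0.1969 -0.1704]
wrist 0.03 297 [-0.2058 -0.1973 -0.1953]
```

View pics/fwrist.png

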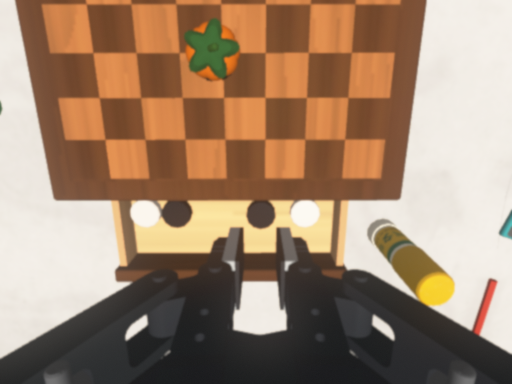

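All four men lie flat in the drawer, at (145,213), (177,213), (261,214) and (304,213), with the pumpkin untouched. The front face of the drawer is at about box y −205 mm. Next I shut the drawer with the fingers straddling the knob.

Emit:
jog_arm:
  plan:
    - [[0,0,0],[-0.22,-6,0],0.06]
    - [[0,0,0],[-0.44,-12.27,0],0.06]
    - [[0,0,0],[-0.44,-12.27,0],0.06]
    - [[0,0,0],[-0.44,-12.27,-5],0.06]
    - [[0,0,0],[-0.44,-12.27,-10.9],0.06]
    - [[0,0,0],[-0.44,-12.27,-10.9],0.06]
    - [[0,0,0],[-0.44,-12.27,-10.9],0.06]
    - [[0,0,0],[-0.79,-10.3,-10.9],0.06]
    - [[0,0,0],[-0.97,-9.32,-10.9],0.06]
    - [[0,0,0],[-1.15,-8.33,-10.9],0.06]
    - [[0,0,0],[-1.32,-7.35,-10.9],0.06]
    - [[0,0,0],[-1.5,-6.37,-10.9],0.06]
    - [[0,0,0],[-1.68,-5.38,-10.9],0.06]
    - [[0,0,0],[-1.86,-4.4,-10.9],0.06]
    - [[0,0,0],[-2.03,-3.41,-10.9],0.06]
    - [[0,0,0],[-2.1,-3,-10.9],0.06]
    - [[0,0,0],[-2.1,-3,-10.9],0.06]

```text
time: 18.98
position: [0.563, -0.0974, 0.036]
eef_rot: [[-0.18, 0.984, -0.001], [0.984, 0.18, 0.001], [0.001, -0.001, -1.0]]
wrist_force: [-0.6, -0.0, 0.2]
gripper_width: 0.0402
grasp_force: 0.0
```

```bash
python3 see.py g; python3 -c "
from h import *
print(monitor.state()['wrist_force'])"
```

```text
top green [272. 194.] mm2 248.0 z 0.078 [-0.0035 -0.0298]
19.075 [ 0.56315088 -0.09789865  0.03603819] [-0.0004 -0.1553]
[0.22291792 0.14623863 0.23854909]
```

Emit:
jog_arm:
  plan:
    - [[0,0,0],[-0.05,0.3,0],0.06]
    - [[0,0,0],[-0.11,0.6,0],0.06]
    - [[0,0,0],[-0.16,0.9,0],0.06]
    - [[0,0,0],[-0.18,1,0],0.06]
    - [[0,0,0],[-0.18,1,0],0.06]

```text
time: 19.7
position: [0.5617, -0.0881, 0.0363]
eef_rot: [[-0.18, 0.984, -0.0], [0.984, 0.18, -0.0], [-0.0, -0.0, -1.0]]
wrist_force: [0.1, -1.2, -0.1]
gripper_width: 0.0404
grasp_force: 0.7
```

Emit:
jog_arm:
  plan:
    - [[0,0,0],[-0.02,0.1,0],0.06]
    - [[0,0,0],[-0.04,0.2,0],0.06]
    - [[0,0,0],[-0.05,0.3,0],0.06]
    - [[0,0,0],[-0.05,0.3,0],0.06]

```text
time: 20.2
position: [0.5617, -0.088, 0.0364]
eef_rot: [[-0.178, 0.984, 0.0], [0.984, 0.178, -0.006], [-0.006, -0.001, -1.0]]
wrist_force: [0.1, -9.8, -3.9]
gripper_width: 0.0398
grasp_force: 4.9
```

The force has risen to 10 N with no further travel, so the drawer is at its stop. I'll back off, rise and check.

Emit:
jog_arm:
  plan:
    - [[0,0,0],[0.5,-3,0],0.06]
    - [[0,0,0],[1.1,-6,0],0.06]
    - [[0,0,0],[1.1,-6,0],0.06]
    - [[0,0,0],[1.1,-6,6],0.06]
    - [[0,0,0],[1.1,-6,12],0.06]
    - [[0,0,0],[1.1,-6,16],0.06]
    - [[0,0,0],[1.1,-6,16],0.06]
    - [[0,0,0],[1.1,-6,16],0.06]

```text
time: 21.2
position: [0.5717, -0.144, 0.1955]
eef_rot: [[-0.18, 0.984, -0.001], [0.984, 0.18, 0.001], [0.001, -0.001, -1.0]]
wrist_force: [-0.3, 0.2, -0.8]
gripper_width: 0.0403
grasp_force: 0.0
```

```bash
python3 see.py h; python3 - <<'E'
from h import *
p,d,c=cam("wrist");f=K(c,p);P=cloud(c,f,d);b=(P[...,:2]-C);bx=b@U;by=b@Wy;z=P[...,2]
m=(d>0)&(abs(bx)<.08)&(by<-.11)&(by>-.25)
for lo,hi in((.05,.058),(.036,.046)):
    q=m&(z>lo)&(z<hi);print(lo,q.sum(),np.percentile(by[q],[1,5,50]).round(4) if q.any() else 0)
print(monitor.state()["wrist_force"])
E
```

```text
top green [272. 193.] mm2 254.0 z 0.077 [-0.0031 -0.0296]
21.3 [ 0.57100468 -0.14415716  0.19435581] [-0.0008 -0.2022]
0.05 5572 [-0.132  -0.1311 -0.1209]
0.036 549 [-0.1346 -0.1346 -0.1335]
[ 0.33540269 -0.0979974   0.89102879]
```

View pics/hwrist.png

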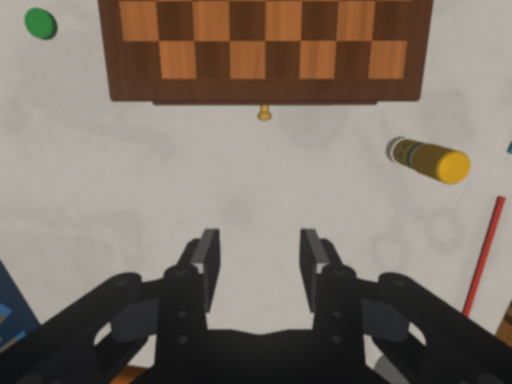

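The drawer front at (265,103) stands about 3 mm proud of the box edge, so the drawer is shut. The glue stick stands upright at (425,160), the pumpkin is where it was, and the gripper touches nothing.

```bash
python3 -c "
from rig import robot
print(robot.job_done())"
```

```text
the job is handed in; nothing more can be done
None
```

I swept all four draughtsmen into the drawer and pushed it shut, with the pumpkin and glue stick where they were, and handed the job in at about 21 s; no verdict came back, and I did not re-check the paint pots or eraser.

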